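Take the long comb out of the half-roofed toilet box

ROBOT

A 6-joint arm with a two-finger parallel gripper is mounted at the origin on the work surface. World frame = base frame: x ahead of the robot, y to its left, z up, the work surface at z = 0. Lengths are in mm, angles in rad, forces in N, time in s.
With the tool pointing down it reaches from about 400 to 825 mm from the base axis. Payload 7 kg.
Tool frame: the origin (TCP) lies at the very end of the fingers, on their centre line; the grasp point (between the pads) lies 19 mm behind it; z points along the fingers, y is the line along which they close (so a half turn about z gives the same grasp; the last joint's range is limited). The gripper opens to 88 mm and grips with 3 to 60 N. Pads are 19 mm wide; open, the fingers measure 130 mm over their backs; the gripper's body (78 mm by 193 mm) begins 47 mm behind the grasp point.
Start: joints at [1.631, 0.359, 0.012, 0, -1.224, -0.288], TCP at [152.449, 657.537, 226.561] pointing down, gripper open.
Joint ranges: [-3.07, 3.07], [-1.43, 2.12], [-1.02, 1.25], [-3.03, 1.67], [-3.05, -0], [-3.03, 3.03]. Speed limits (rad/s): [2.39, 2.39, 3.01, 3.14, 3.14, 3.14].

INTERFACE

Orientations are given as a unit quaternion [x, y, z, w].
In Python, from plant import bot gives the robot as it stands. Calls block until the motion is done:
- bot.move_ptp(position, orientation): joint-space move of the TCP to a pose.
- bot.line_to(position, velocity=150, ori=None): straight line of the TCP; ori=None keeps the orientation; velocity is the mean speed in mm/s.
- bot.move_joints(angles): joint-space move.
- bot.move_gripper(opening, force=None): finger opening in mm; force is the grip in N (None keeps the last); returns when the fingers have stopped.
- bot.pause(seconds).
- bot.solve_ik(position, orientation): joint angles nearest the present ones, or None.
- bot.read_state(): the state.
- bot.camera(name): name is "scene" or "top" or "wrist"; returns the picture (400x640x3 uint8, red, green, blue); there is no depth.
- bot.get_calibration(name): a dict with "fx", "fy", "cx", "cy" (pixels), "view" (4x4, takes a point from world to camera coordinates); the wrist camera has in their place "T_tool_cam" (4x4, takes a point from camera to tool coordinates, whose origin is the TCP and whose axes are the flange's). Camera axes: x right, y up, looking along -z (the intrinsics and any distortion apply to the point x, -y, -z); pixel columns grow to the right and rows downward; lengths in mm; the calibration is good to about 2 mm. A picture is of the moment at which its call begins: read the wrist's pose just before it. get_calibration takes no time and is no camera call.
A pose or a line that the arm cannot do raises bot.Unreachable and nothing moves.
- bot.close_job(): hands the job in; it is judged then, once.
The state is a dict: "t": time; "joint_pos": joint angles; "qvel": joint speeds; "tau": joint torques, N m; "tcp_pos": TCP position; "eef_rot": TCP orientation; "contact_force": force on the tool from outside, world axes, zero at the start; "moment": the same for the moment, N m; "width": finger opening in mm; "finger_force": force on a finger pad.
Only numpy, scipy, OpenCV 4.12 (cv2) and the standard library are available. Lean on these libraries where they do the work, as an engineer would, in place of code of your own. Each camera call takes 0.05 s, during which the arm holds its last target. There are 200 camera calls.

TASK

Fetch the long bamboo comb out of the white toilet box on the turquoise shelf: swing the red cam lever round to its stop to free the mesh shutter, then slide the shutter fully open. The opening is shorter than the comb, so tilt the comb and draw it out diagonally, handle first, and finish holding it motionless in the gripper, with the whole comb at least 5 cm above the top of the box and touching nothing but the gripper; leave the shutter open and do not disturb the lota, tumbler, soap box or mirror.

Things in the scene. Friction and masses are not known exactly. Their poses are not given: they have to be found in the camera images.
- box: White wooden toilet box, fixed to the shelf, 142 (its x) by 262 (its y) mm. Origin: centre of its underside; z up. Inside 130 mm wide (x -65..65), 250 mm long (y -125..125); floor top z 8; side walls 6 mm thick, up to z 68. The +y half has a fixed roof, underside z 58, top z 63. Highest fixed point z 68; the shutter, open or closed, lies at z 64..70.
- box_mouth (a point): Centre of the box's mouth (box x 0, y -62.5, z 68): the open -y half, 130 (x) by 125 (y) mm, covered by the mesh shutter when closed. The end wall at its -y end (box y -131..-125) is only 48 mm high; at its +y edge (box y 0) the roof begins.
- shutter (a joint): Sliding steel mesh shutter, joint in m: 0 closed over the mouth, 0.125 fully open, having slid towards box +y to lie over the roof. About 2 N of friction; it stays where left. A black tab on its +x edge (top z 80, out to x 83) runs into the cam lobe after a few mm unless the lever is swung round.
- shutter_grip (a point): Middle of the top of the shutter's black upright grip: a block 42 (box x) by 14 (box y) by 28 mm high standing on the shutter (z 70..98 above the shelf). Moves with the shutter; closed it is at box x 0, y -63.
- cam_lever (a joint): Red cam lever on a vertical pivot beside the box, joint in rad, counter-clockwise seen from above: at 0 it sticks out along box +x and its steel lobe blocks the shutter; at 1.57 (its stop) it lies along box +y and the shutter is free (free from about 1.25). Starts at 0 to 0.2. Friction 0.06 N m, about 1 N at the tip; stays where left.
- lever_pivot (a point): On the lever's pivot axis at the height of the middle of the red arm (z 81), box x 100, y 37. Under it a bracket on the box's +x side: box x 71..118, y 19..55, up to z 66.
- lever_tip (a point): End of the red lever arm's centre line, 75 mm from the pivot axis. The arm is 14 mm wide, 14 mm high (z 74..88 above the shelf), runs from 6 to 78 mm from the pivot; nothing is under it beyond the bracket (20 mm).
- comb: Loose bamboo comb, about 50 g, 215 mm long, lying flat on the box floor along the box's length, handle under the mouth (towards box -y), head under the roof. Origin: middle of its underside; x along the comb towards the head, z up. Handle 16 mm wide and 18 mm thick (comb x -107.5..-12); head 40 mm wide, 8 mm thick (x -12..107.5).
- comb_grip (a point): Good place to grip the handle: on its centre line at comb x -55, mid-thickness (9 mm over the underside).
- comb_tail (a point): Free end of the handle, comb x -107.5, 9 mm over the underside.
- comb_head (a point): Far end of the head, comb x 107.5, 4 mm over the underside.
- lota: Steel lota (round pot), 104 mm dia, 104 mm high, standing; origin centre of underside. Leave alone.
- tumbler: Steel tumbler, 72 mm dia, 105 mm high, standing; origin centre of underside. Leave alone.
- soap_box: Grey plastic soap box, 105 by 70 by 30 mm; origin centre of underside. Leave alone.
- mirror: Small round mirror in an orange plastic frame, lying flat, 110 mm dia, 12 mm thick; origin centre of underside. Leave alone.
Things that resemble listed ones, but are neither listed nor needed, are in the scene too. There is more than one size of the comb; the job needs the middle-sized.

How it is judged:
By the outcome, as a careful person would: the job done as asked, in the order asked, and still so for the second after the job is handed in, while the arm keeps its last pose, push and grip.
It also fails if it takes over 61 s, if anything falls off the work surface, if the arm or the gripper's body presses on something with over 40 N, if the wrist force passes 120 N, or if a joint passes its speed limit or range.

## Working session

There is one attempt and no reset: what is moved stays moved. The work goes in short steps, each a Python script; the robot and the scene stay as the last script left them, time stands still between calls to the robot, and variables do not carry over. Pictures are saved under pics/ and viewed, at most 10 in all, crops included, and the job is handed in when it is done.

```bash
ls; mkdir -p pics; python3 - <<'E'
from plant import bot
import cv2
for n in("scene","top"):
    cv2.imwrite(f"pics/{n}0.png",bot.camera(n)[:,:,::-1])
    print(n,bot.get_calibration(n))
print(bot.get_calibration("wrist"));print(bot.read_state())
E
```

```text
pics
scene {'fx': 463.631209451755, 'fy': 463.631209451755, 'cx': 322.77128205131754, 'cy': 203.7884286308113, 'view': array([[-5.86115106e-01,  8.10166224e-01,  9.98853357e-03,
         3.66680204e+02],
       [-6.70173150e-01, -4.91691657e-01,  5.55974157e-01,
         3.52865386e+02],
       [ 4.55342762e-01,  3.19170805e-01,  8.31139559e-01,
        -1.66194837e+03],
       [ 0.00000000e+00,  0.00000000e+00,  0.00000000e+00,
         1.00000000e+00]])}
top {'fx': 423.10133788466504, 'fy': 423.10133788466504, 'cx': 319.54999682386676, 'cy': 200.0434205231163, 'view': array([[-8.72383152e-03, -9.99960551e-01, -1.67085638e-03,
        -2.65594198e+00],
       [ 9.87144454e-01, -8.87867380e-03,  1.59583824e-01,
        -5.95376029e+02],
       [-1.59592364e-01, -2.57194213e-04,  9.87182967e-01,
        -1.33718349e+03],
       [ 0.00000000e+00,  0.00000000e+00,  0.00000000e+00,
         1.00000000e+00]])}
{'fx': 309.96175776492396, 'fy': 309.96175776492396, 'cx': 319.0506465520344, 'cy': 194.7138031521178, 'T_tool_cam': array([[-7.97237896e-05,  9.59579349e-01,  2.81438212e-01,
     
[... 289 characters left out ...]
'joint_pos': array([ 1.63108019e+00,  3.59315104e-01,  1.11419060e-02, -2.89370243e-04,
       -1.22410227e+00, -2.88124245e-01]), 'qvel': array([-1.03693099e-03, -2.05708865e-03,  2.60685169e-03,  1.62584373e-03,
       -1.24475601e-04,  8.16979622e-05]), 'tau': array([-1.10089695e-03, -5.84166169e+01,  2.93748701e+01,  7.01551706e+00,
        1.00924724e-02, -5.90276227e-05]), 'tcp_pos': array([152.38407431, 657.12167979, 225.71620344]), 'eef_rot': array([ 9.93512227e-01, -1.13722859e-01, -5.79571850e-06,  7.51955365e-04]), 'contact_force': array([0.40488062, 0.6616499 , 0.11971638]), 'moment': array([ 0.03555275,  0.037955  , -0.03134099]), 'finger_force': 0.0, 'width': 87.77023138656497}
```

View pics/top0.png

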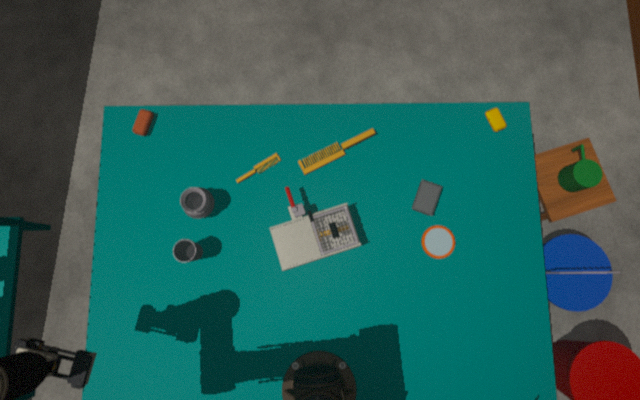

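View pics/scene0.png

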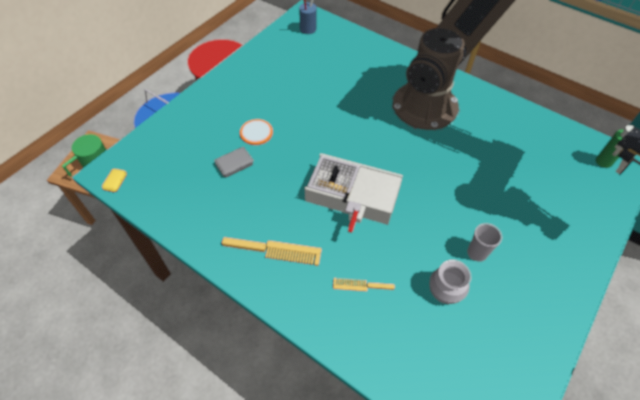

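Top view: box corners are near (270,230), (352,204), (361,247), (283,270). The mouth and shutter are on the right, with the black grip at (334,230) and the red lever from (297,210) to (289,188). Next I'll take a wrist view from above for accuracy.

```bash
cat > h.py <<'E'
from plant import bot
import numpy as np, cv2
from scipy.spatial.transform import Rotation as R
def view(cam,st=None):
    c=bot.get_calibration(cam)
    if cam!="wrist": return c,np.linalg.inv(c["view"])
    T=np.eye(4);T[:3,:3]=R.from_quat(st["eef_rot"]).as_matrix();T[:3,3]=st["tcp_pos"]
    return c,T@c["T_tool_cam"]
def ray(cam,uv,z,st=None):
    c,M=view(cam,st)
    d=M[:3,:3]@np.array([(uv[0]-c["cx"])/c["fx"],-(uv[1]-c["cy"])/c["fy"],-1])
    return M[:3,3]+d*(z-M[2,3])/d[2]
def proj(cam,p,st=None):
    c,M=view(cam,st);q=np.linalg.inv(M)@np.append(p,1)
    return c["cx"]-c["fx"]*q[0]/q[2],c["cy"]+c["fy"]*q[1]/q[2]
def down(yaw,tilt=0.):
    """tool z down; tool x axis at world yaw (tool y = yaw-90deg)"""
    return (R.from_euler('z',yaw)*R.from_euler('x',np.pi)).as_quat()
E
python3 - <<'E'
from h import *
for uv,z in [((270,229),65),((352,204),69),((361,247),69),((283,270),65),((334,222),98),((297,208),81),((289,188),81)]:
    print(uv,ray("top",uv,z).round())
print(R.from_quat(bot.read_state()["eef_rot"]).as_matrix().round(2))
E
```

```text
(270, 229) [500. 151.  65.]
(352, 204) [ 578. -112.   69.]
(361, 247) [ 440. -138.   69.]
(283, 270) [370. 109.  65.]
(334, 222) [517. -53.  98.]
(297, 208) [565.  64.  81.]
(289, 188) [630.  90.  81.]
[[ 0.97 -0.23 -0.  ]
 [-0.23 -0.97 -0.  ]
 [ 0.    0.   -1.  ]]
```

```bash
python3 - <<'E'
from h import *
import pickle
yaw=np.radians(16.5)
bot.move_ptp([490,5,290],down(yaw))
bot.pause(.3)
st=bot.read_state();im=bot.camera("wrist")
pickle.dump((st,im),open("w1.pkl","wb"))
cv2.imwrite("pics/w1.png",im[:,:,::-1]);print(st["t"],st["joint_pos"],st["tcp_pos"])
E
```

```text
3.0083 [ 4.12851548e-01  1.12535555e-02 -2.78411791e-01 -1.76819784e-05
 -1.28131785e+00  1.44633105e+00] [490.04504368   5.26617012 289.89888581]
```

View pics/w1.png

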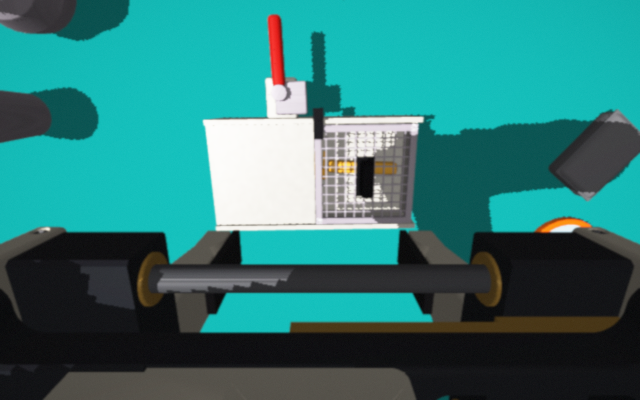

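Wrist view: box corners are at (204,120), (423,118), (412,229) and (216,229). The lever runs from the pivot (280,92) to the tip (274,16), the grip is at (365,177) and the comb handle at (325–395,168). Next, a zoomed crop for precise corners.

```bash
python3 - <<'E'
from h import *
import pickle
st,im=pickle.load(open("w1.pkl","rb"))
c=im[0:245,190:440];cv2.imwrite("pics/w1c.png",cv2.resize(c,None,fx=2.4,fy=2.4,interpolation=cv2.INTER_CUBIC)[:,:,::-1])
r,g,b=[im[:,:,i].astype(int) for i in range(3)]
m=((r>120)&(g<60)&(b<60)).astype(np.uint8);m[110:]=0
ys,xs=np.nonzero(m);print("red",xs.min(),xs.max(),ys.min(),ys.max())
rr=cv2.minAreaRect(np.c_[xs,ys].astype(np.float32));print(rr,cv2.boxPoints(rr))
for uv,z in [((204,120),68),((423,118),68),((412,229),68),((216,229),68),((280,92),88),((274,16),81),((365,177),98)]:
    print(uv,ray("wrist",uv,z,st).round(1))
E
```

```text
red 269 283 15 84
((275.86370849609375, 49.63782501220703), (69.50066375732422, 11.041560173034668), 86.3086166381836) [[268.11707   15.315025]
 [279.13574   14.604149]
 [283.61035   83.960625]
 [272.59167   84.6715  ]]
(204, 120) [505.5 150.2  68. ]
(423, 118) [581.8 -98.9  68. ]
(412, 229) [ 445.3 -138.3   68. ]
(216, 229) [371.8 109.3  68. ]
(280, 92) [561.9  68.9  88. ]
(274, 16) [633.8  94.8  81. ]
(365, 177) [499.5 -49.8  98. ]
```

View pics/w1c.png

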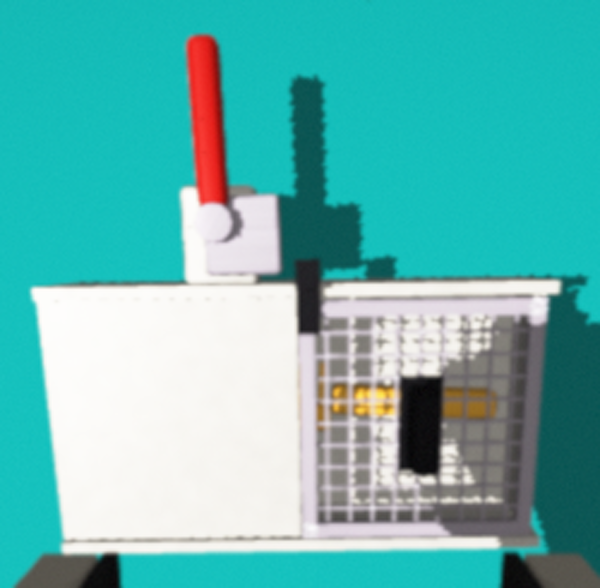

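The corners give a box centre of about (476.4, 4.7) and a yaw of 17.0°. The measured sides of 260 × 140 mm match the stated size, and the pivot predicted from this pose agrees within 1 mm. The lever is at about 0.04 rad. Now I'll swing it.

```bash
cat >> h.py <<'E'
BY=np.radians(17.0);BC=np.array([476.4,4.7,0.])
RB=R.from_euler('z',BY)
def W(p): return RB.apply(p)+BC       # box -> world
def Bx(p): return RB.inv().apply(np.asarray(p)-BC)
E
python3 - <<'E'
from h import *
P=np.array([100,37.,0]);r=56
def pose(th,d,z,s):
    u=np.array([np.cos(th),np.sin(th),0]);n=np.array([-u[1],u[0],0])
    return W(P+r*u-d*n+[0,0,z]),down(BY+th+s*np.pi/2)
best=None
for s in(1,-1):
    js=[bot.solve_ik(*pose(t,17,74,s)) for t in(0,.8,1.6)]
    print(s,[None if j is None else np.round(j,2) for j in js])
    if best is None and all(j is not None for j in js) and np.ptp([j[5] for j in js])<3: best=s
s=best;print(s)
bot.move_gripper(0,20)
p,o=pose(0,42,150,s);bot.move_ptp(p,o)
p,o=pose(0,42,73,s);bot.line_to(p,150)
f0=np.array(bot.read_state()["contact_force"])
for th in np.r_[0:1.5:6j,1.54,1.58,1.61]:
    p,o=pose(th,17,73,s);bot.line_to(p,60,o)
    st=bot.read_state();f=st["contact_force"]-f0
    print(round(th,2),st["t"],f.round(1))
    if th>1.5 and np.hypot(*f[:2])>8:break
E
```

```text
1 [array([ 0.42,  0.41, -0.29,  0.  , -0.87,  3.01]), array([ 0.5 ,  0.39, -0.32, -0.  , -0.86, -2.55]), array([ 0.57,  0.34, -0.41, -0.  , -0.83, -1.81])]
-1 [array([ 0.42,  0.41, -0.29,  0.  , -0.87, -0.13]), array([ 0.5 ,  0.39, -0.32,  0.  , -0.86,  0.6 ]), array([ 0.57,  0.34, -0.41,  0.  , -0.83,  1.33])]
-1
0.0 7.0833 [ 0.2 -0.4 -0.8]
0.3 7.5333 [-0.2  0.9  0.2]
0.6 7.9833 [-0.8  0.7 -0.5]
0.9 8.4333 [-1.  -0.6  0.2]
1.2 8.8833 [-0.7 -0.  -0.4]
1.5 9.3333 [ 0.7 -0.2 -1.6]
1.54 9.5833 [ 4.4 -0.9 -3.3]
1.58 9.8333 [11.  -1.7 -7.1]
```

```bash
python3 - <<'E'
from h import *
st=bot.read_state();b=Bx(st["tcp_pos"]);print(b)
bot.line_to(W(b+[15,0,0]),150);bot.line_to(W([b[0]+15,b[1],150]),200)
bot.move_gripper(50,12)
o=down(BY)
bot.move_ptp(W([0,-61,150]),o);bot.line_to(W([0,-61,78]),120)
bot.move_gripper(0,12);st=bot.read_state();print(st["width"],st["finger_force"],st["t"])
f0=st["contact_force"]
for y in(-40,0,40,58,61,64,67):
    bot.line_to(W([0,y,78]),80);st=bot.read_state();f=RB.inv().apply(st["contact_force"]-f0)
    print(y,Bx(st["tcp_pos"]).round(1),f.round(1),st["width"])
    if abs(f[1])>12 and y>55:break
E
```

```text
[119.34370768  92.87772645  73.55743801]
13.596096889430997 12.000432908535004 13.8667
-40 [ -0.1 -39.5  78.1] [-1.3 -5.8  0.3] 13.75271886918764
0 [-0.2  0.3 78.1] [-3.3 -5.   3.4] 13.99687039329583
40 [-0.4 40.2 78.1] [-4.7 -6.6  4.1] 13.614270630576515
58 [-0.5 58.2 78.1] [-5.3 -5.2  6.1] 14.04770815006104
61 [-0.5 60.9 78.1] [-5.3 -5.6  5.8] 14.109326281882105
64 [-0.6 63.8 78.1] [-4.9 -7.4  4.5] 14.016710652034947
67 [-0.7 65.3 78.2] [ -2.4 -19.7   3. ] 13.601001267717459
```

```bash
python3 - <<'E'
from h import *
bot.move_gripper(45);bot.line_to(W([0,63,160]),200)
bot.move_ptp(W([-10,-62,270]),down(BY));bot.pause(.3)
st=bot.read_state();im=bot.camera("wrist")
r,g,b=[im[:,:,i].astype(int) for i in range(3)]
m=((r>110)&(r-b>70)&(g>60)&(r-g<120)).astype(np.uint8)
cs,_=cv2.findContours(m,cv2.RETR_EXTERNAL,cv2.CHAIN_APPROX_NONE)
for c in cs:
    if cv2.contourArea(c)>150:
        print(cv2.boundingRect(c),cv2.contourArea(c))
        q=cv2.boxPoints(cv2.minAreaRect(c))
        print([Bx(ray("wrist",p,26,st)).round(1).tolist() for p in q])
x0,y0=200,60
cv2.imwrite("pics/w2.png",cv2.resize(im[0:250,150:440],None,fx=2.4,fy=2.4,interpolation=cv2.INTER_CUBIC)[:,:,::-1]);print(st["t"])
print([proj("wrist",W([x,y,z]),st) for x,y,z in[(0,-125,8),(0,0,63),(0,62,98),(100,112,81)]])
E
```

```text
(502, 210, 71, 28) 538.5
[[-111.4, -319.7, 26.0], [-72.6, -314.3, 26.0], [-75.8, -410.5, 26.0], [-114.8, -418.4, 26.0]]
(266, 135, 92, 30) 1092.5
[[-11.5, 5.7, 26.0], [26.0, 4.0, 26.0], [26.1, -112.0, 26.0], [-11.3, -113.4, 26.0]]
19.0083
[(np.float64(364.34435581165116), np.float64(153.24945192756684)), (np.float64(265.24147431503525), np.float64(160.28610282665247)), (np.float64(202.16619783496773), np.float64(165.9427148855385)), (np.float64(149.73620036089272), np.float64(67.69339855760104))]
```

View pics/w2.png

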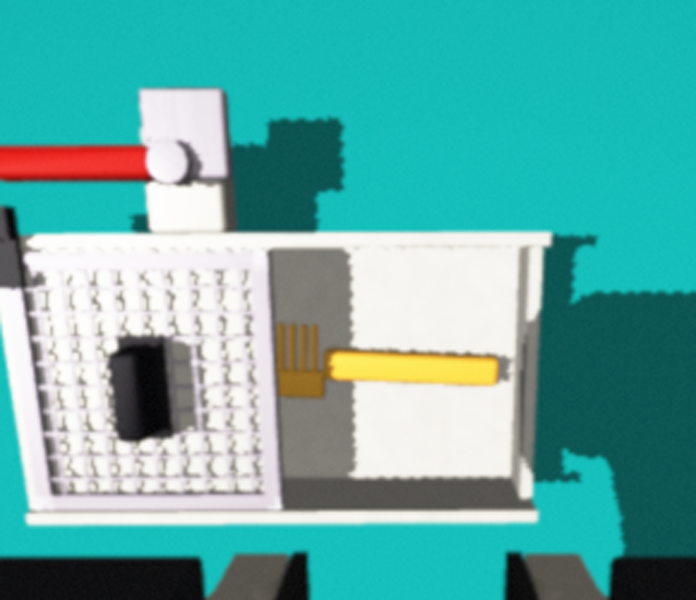

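The shutter is open over the roof and the lever is at its stop. In the crop, the yellow handle runs from (328,365) to the tail at (498,370), so it is free under the mouth.

```bash
python3 - <<'E'
from h import *
st=bot.read_state()
for u,v in[(328,365),(498,370),(328,352),(328,378),(498,358),(498,384)]: print((u,v),Bx(ray("wrist",(150+u/2.4,v/2.4),26,st)).round(1))
E
```

```text
(328, 365) [  4.3 -21.8  26. ]
(498, 370) [   1.6 -113.6   26. ]
(328, 352) [ 11.2 -22.   26. ]
(328, 378) [ -2.8 -21.6  26. ]
(498, 358) [   8.1 -113.4   26. ]
(498, 384) [  -6.  -113.9   26. ]
```

```bash
cat > ex.py <<'E'
from h import *
RF=RB*R.from_euler('z',-1.7,degrees=True)
def pose(yh,zh,a,s,lift=0):
    a=np.radians(a);e=np.array([0,np.cos(a),-np.sin(a)]);n=np.array([0,np.sin(a),np.cos(a)])
    p=W([7.9,yh,zh])+RF.apply(-167.5*e+(4+lift)*n)
    o=RF*R.from_euler('x',-a)*R.from_euler('z',s*np.pi/2)*R.from_euler('x',np.pi)
    return p,o.as_quat()
wp=[(101,13,0),(98,14,6),(92,14,12),(80,14,17),(60,14,24),(40,14,28),(20,16,30),(-15,18,30),(-25,40,30),(-25,190,30)]
E
python3 - <<'E'
from ex import *
for s in(1,-1):
    print(s,[None if (j:=bot.solve_ik(*pose(*w,s))) is None else j.round(2).tolist() for w in [(101,8,0)]+wp[::3]])
    print(pose(101,8,0,s)[0], Bx(pose(101,8,0,s)[0]))
E
```

```text
1 [None, None, [0.44, 0.22, -0.83, 0.51, -0.63, 2.54], [0.43, 0.21, -0.92, 0.84, -0.73, 2.27], [0.39, 0.03, -0.62, 0.6, -1.08, 2.68]]
[498.62400126 -57.96685077  12.        ] [  2.93090412 -66.42627657  12.        ]
-1 [[0.28, 0.33, -0.62, 0.0, -0.62, -0.01], [0.28, 0.32, -0.62, 0.0, -0.63, -0.01], [0.44, 0.22, -0.83, 0.51, -0.63, -0.6], [0.43, 0.21, -0.92, 0.84, -0.73, -0.87], [0.39, 0.03, -0.62, 0.6, -1.08, -0.46]]
[498.62400126 -57.96685077  12.        ] [  2.93090412 -66.42627657  12.        ]
```

```bash
python3 - <<'E'
from ex import *
s=-1
bot.move_gripper(45)
bot.move_ptp(*pose(101,8,0,s,130)); p,o=pose(101,8,0,s)
bot.line_to(p,100,o); st=bot.read_state();f0=st["contact_force"];print(st["t"],st["tcp_pos"].round(1),f0.round(1))
bot.move_gripper(0,40);st=bot.read_state();print("grip",st["width"],st["finger_force"],(st["contact_force"]-f0).round(1))
if st["width"]>12:
  for w in wp[:4]:
    p,o=pose(*w,s);bot.line_to(p,50,o);st=bot.read_state()
    f=st["contact_force"]-f0;print(w,round(st["t"],1),f.round(1),round(st["width"],1),round(st["finger_force"],1))
    if np.linalg.norm(f)>15: print("STOP");break
im=bot.camera("scene");cv2.imwrite("pics/s2.png",cv2.resize(im[110:260,240:460],None,fx=3.5,fy=3.5,interpolation=cv2.INTER_CUBIC)[:,:,::-1])
E
```

```text
22.1417 [499.1 -57.9  12.5] [-0.1 -0.5  0.4]
grip 15.431502655180017 39.94877636432648 [-0.8  0.6  1.3]
(101, 13, 0) 23.0 [-0.5  0.9 -1.2] 15.8 39.9
(98, 14, 6) 23.5 [ 0.3 -0.1 -1.4] 15.4 39.9
(92, 14, 12) 24.0 [ 0.5  0.2 -2.2] 15.7 39.9
(80, 14, 17) 24.5 [ 1.   0.7 -0.7] 15.5 39.9
```

View pics/s2.png

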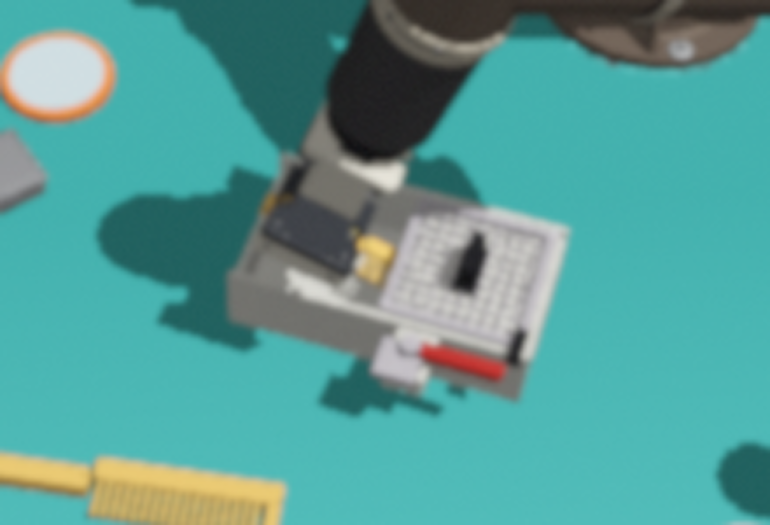

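The comb is held and tilted: the tail shows at (270,205), and the neck at (375,250) passes under the roof edge. No contact forces so far, so I'll continue.

```bash
python3 - <<'E'
from ex import *
s=-1;f0=bot.read_state()["contact_force"]
for w in wp[4:]:
    p,o=pose(*w,s);bot.line_to(p,60 if w[1]<150 else 120,o);st=bot.read_state()
    f=st["contact_force"]-f0;print(w,round(st["t"],1),f.round(1),round(st["width"],1),round(st["finger_force"],1))
    if np.linalg.norm(f)>12: print("STOP");break
bot.pause(.5);print(bot.read_state()["qvel"].round(3))
im=bot.camera("scene");cv2.imwrite("pics/s3.png",cv2.resize(im[70:270,190:470],None,fx=2.8,fy=2.8,interpolation=cv2.INTER_CUBIC)[:,:,::-1])
im=bot.camera("wrist");cv2.imwrite("pics/w3.png",im[:,:,::-1])
E
```

```text
(60, 14, 24) 25.1 [ 0.1  1.3 -0.3] 15.6 39.9
(40, 14, 28) 25.5 [-0.3  0.7 -0.5] 15.6 39.9
(20, 16, 30) 26.0 [ 0.   0.2 -0.5] 15.6 39.9
(-15, 18, 30) 26.7 [-0.1  0.7 -0.1] 15.6 39.9
(-25, 40, 30) 27.2 [ 0.1  0.7 -1. ] 15.7 39.9
(-25, 190, 30) 28.6 [ 0.1  1.7 -0.1] 15.6 39.9
[ 0.001 -0.002  0.002  0.002  0.    -0.   ]
```

View pics/s3.png

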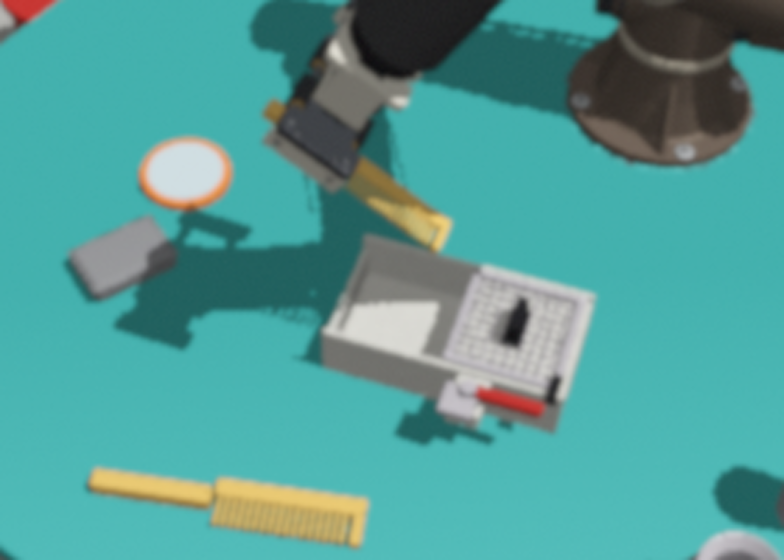

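View pics/w3.png

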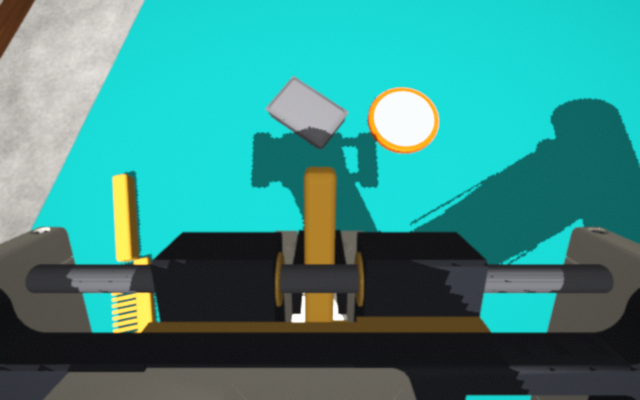

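The comb is held clear, with its head at scene-crop pixel (440,235), well above the box. The shutter is open and the other items are undisturbed. Handing the job in.

```bash
python3 -c "
from plant import bot
print(bot.close_job())"
```

```text
the job is handed in; nothing more can be done
None
```

I handed the job in with the comb held still in the gripper, its lowest point planned about 12 cm above the box top, the lever at its stop, the shutter fully open, and the other items untouched in the camera views.

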